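# Switch on the kitchen scale, change its unit and tare the glass

## Robot

A 6-joint arm with a two-finger parallel gripper is mounted at the origin on a cart in front of the work surface, level with it; the furniture and walls round the work are solid. World frame = base frame: x ahead of the robot, y to its left, z up, the work surface at z = 0. Lengths are in m, angles in rad, forces in N, time in s.
With the tool pointing down it reaches from about 0.375 to 0.9 m from the base axis. Payload 3.1 kg.
Tool frame: the origin (TCP) lies at the very end of the fingers, on their centre line; the grasp point (between the pads) lies 19 mm behind it (robot.grip_depth is the distance from the TCP to the grasp point, in m); z points along the fingers, y is the direction in which the jaws open and shut (so a half turn about z gives the same grasp; the last joint's range is limited). The gripper opens to 87 mm and grips with 3 to 60 N. Pads are 19 mm wide; open, the fingers measure 117 mm over their backs; the gripper's body (75 mm by 190 mm) begins 51 mm behind the grasp point.
Start: joints at [0.934, 0.527, 1.433, -0, 1.181, -0.178], TCP at [0.276, 0.561, 0.223] pointing down, gripper open.
Joint ranges: [-3.08, 3.08], [-0.75, 2.2], [0.22, 2.44], [-1.43, 4.57], [0, 2.65], [-2.85, 2.85]. Speed limits (rad/s): [2.79, 2.79, 3.14, 3.14, 3.14, 3.14].

## Interface

Orientations are given as a unit quaternion [x, y, z, w].
In Python, from rig import robot gives the robot as it stands.
- The arm moves only by the tool drive_tool, never from a script. Its argument "series" is a list of rows, each a list of 7 numbers: the shift along the tool's x, y, z in m, then the turn, a rotation vector about the tool's x, y, z in degrees, then the opening, from 0 (shut) to 1 (fully open). A call has 1 to 5 rows; each row shifts and turns the commanded pose from where the row before left it, along the tool's axes as they then stand; what a row does not reach is not made up. A row lasts 1/8 s, in which the tool goes at most 62.5 mm and 10.7 degrees, less where a joint would pass 70% of its speed; a pose out of reach is approached as far as the arm can. A call is refused whole if a number of a shift passes 0.0625 or a number of a turn 10.7, either way. A call with a gripper value outside its range is refused whole. The fingers move at their own pace and stop on an object; "squeeze" is the grip in N (left out, the last holds). Time passes only in rows, so rows that do not move let the fingers close. It gives the time, the measured TCP pose, the force and the opening at its end, in the units of the state.
- robot.get_obs(): the state, without advancing time (a new reading comes with each control period).
- robot.camera(name): name is "scene" or "top"; returns (picture, depth): 400x640x3 uint8, blue, green, red; 400x640 float32, m along the optical axis (not along the pixel's ray), 0 where there is no reading.
- robot.camera_model(name): a dict with "fx", "fy", "cx", "cy" (pixels), "k1" (the pictures are not rectified: a ray, as slopes to the right and down, at radius r is drawn at 1 + k1 r^2 times it, then the intrinsics apply), "R" (3x3) and "t" (3): a world point X has camera coordinates R X + t. Camera axes: x right, y down, z forward; pixel columns grow to the right and rows downward; lengths in m; the calibration is good to about 2 mm. A picture is of the moment at which its call begins. camera_model takes no time and is no camera call.
- robot.hand_in(): hands the job in, once; it reports no verdict.
The state is a dict: "time": time; "q": joint angles; "joint_velocities": joint speeds; "joint_torque": joint torques, N m; "position": TCP position; "tool_rot": TCP orientation; "ft_force": force on the tool from outside, world axes, zero at the start; "moment": the same for the moment, N m; "grip_width": finger opening in m.
Only numpy, scipy, OpenCV 4.12 (cv2) and the standard library are available. Lean on these libraries where they do the work, as an engineer would, in place of code of your own. Each camera call takes 0.05 s, during which the arm holds its last target. There are 200 camera calls.

## Task

An empty glass stands on the kitchen scale; get the scale ready for weighing into it, only by pressing its controls from above with the closed fingertips: press the raised, white-dotted end of the green power rocker fully down, then the dotted end of the orange unit rocker likewise, and last press the blue tare button fully down, hold it there for at least one second and let it come up. The order matters, so no control may be worked before its turn, and both rockers must stay switched over. Do not touch the glass, and leave everything else standing where it is.

Things in the scene. Friction and masses are not known exactly. Their poses are not given: they have to be found in the camera images.
- scale: white kitchen scale right of the stove, 250 (x) x 235 (y) mm, fixed; origin at the centre of its underside, x pointing from its control strip to the steel weighing plate, z up. The shell's top is 28 mm up, the steel plate (122x205) 35 mm up, centred 58 mm along +x. The three controls stand in a row on the front strip, at x = -80 mm and y = -75, 0, +75 mm; which control is in which place changes from start to start
- microwave_corner (a point): lower right front corner of the microwave that hangs over the rear of the stove, left of the scale, fixed; 760 wide from here to the left (+y). An arm that comes from the left should draw in close to the robot before it swings across, or its wrist strikes the microwave
- power (a joint): hinge of the green power rocker, rad: 0 = off (end with the white dot raised), 0.40 = fully over (dot end down). Friction holds it wherever it is left; about 3 N at the dot moves it. It starts between 0 and 0.05
- power_dot (a point): centre of the white dot, on the top surface of the green power rocker's raised end: press here, straight down, about 8 mm until it stops. The paddle is 60 long along the scale's x and 36 wide (y), its pivot runs along the scale's y 20 mm beyond the dot toward the scale's +x, so keep the fingers on the dot's side; the paddle reaches 10 mm past the dot toward the scale's -x. Do not use this point's axes: the rocker lies along the scale's x axis
- unit (a joint): hinge of the orange unit rocker, rad: 0 = off (end with the white dot raised), 0.40 = fully over (dot end down). Friction holds it wherever it is left; about 3 N at the dot moves it. It starts between 0 and 0.05
- unit_dot (a point): centre of the white dot, on the top surface of the orange unit rocker's raised end: press here, straight down, about 8 mm until it stops. The paddle is 60 long along the scale's x and 36 wide (y), its pivot runs along the scale's y 20 mm beyond the dot toward the scale's +x, so keep the fingers on the dot's side; the paddle reaches 10 mm past the dot toward the scale's -x. Do not use this point's axes: the rocker lies along the scale's x axis
- tare (a joint): travel of the blue round tare button, m: 0 = up, 0.006 = fully down; a spring brings it back, fully down takes 4 N
- tare_top (a point): centre of the top face of the blue tare button, 34 mm across; press straight down 6 mm until it stops
- tumbler: clear glass tumbler, 81 across, 93 high, loose on the steel plate; origin at the centre of its underside, z up. Not to be touched
- honey_jar: small jar with a red lid, 61 across, 86 high, on the stove top; loose bystander, origin at the centre of its underside
- spice_1: spice shaker with a red cap, 45 across, 106 high, on the stove top; loose bystander, origin at the centre of its underside
- tin_1: low tin, 86 across, 40 high, on the stove top; loose bystander, origin at the centre of its underside
- wooden_turner: wooden turner lying flat on the stove top, 311 long, 61 wide; loose bystander, origin at the centre of its underside

How it is judged:
On the way, in this order (a step that is already met when the one before it is completed fails the run):
1. the green power rocker is pressed over to on (value of joint power above 0.32 rad), for 0.1 s.
2. then the orange unit rocker is pressed over (value of joint each of power, unit above 0.32 rad), for 0.1 s.
3. then the blue tare button is held fully down for a second (all of step 2 and value of joint tare above 0.0045 m), for 1 s.
At the end, for the whole second after the job is handed in: Both rockers are over (above 0.32 rad of 0.40), the tare button is up again (under 1 mm), and the glass stands upright on the plate within 10 mm of where it was (all of step 2 and value of joint tare below 0.001 m and distance of tumbler from where it was at the start of the episode below 0.01 m and angle between tumbler's own z axis and vertical below 0.1 rad and linear speed of tumbler below 0.02 m/s); the robot touches nothing.
It fails at once if the unit rocker is pressed over while the power is off (value of joint unit above 0.2 rad and value of joint power below 0.28 rad).
It fails at once if the tare button is pressed before power and unit are both switched over (value of joint tare above 0.003 m and value of joint any of power, unit below 0.28 rad).
It fails at once if the glass is touched by the robot (contact force between any of the arm, the fingers and tumbler above 0.3 N).
It fails at once if the glass is lifted, shifted by 10 mm or tipped (distance of tumbler from where it was at the start of the episode above 0.01 m or angle between tumbler's own z axis and vertical above 0.1 rad).
It fails at once if another thing is shifted by 20 mm or more, or lifted (distance of any of honey_jar, spice_1, tin_1, wooden_turner from where it was at the start of the episode above 0.02 m).
It also fails if it takes over 48 s, if anything falls off the work surface, if the arm or the gripper's body presses on something with over 40 N, if the wrist force passes 120 N, or if a joint passes its speed limit or range.

## Working session

There is one attempt and no reset: what is moved stays moved. The work goes in short steps, Python scripts to look and compute and a tool call to move; the robot and the scene stay as the last step left them, time stands still between calls to the robot, and variables do not carry over. Pictures are saved under pics/ and viewed, about 8 in all and at most 12, crops included, and the job is handed in when it is done.

Besides the shell and the picture viewer there is one more tool, called by a JSON object that holds its "op" and its "data", one argument or row to a line. drive_tool: Moves the arm, as the interface text tells. Its arguments: {"type":"object","properties":{"series":{"type":"array"},"squeeze":{"type":"number"}},"required":["series"]}

```bash
ls; mkdir -p pics; cat > h.py <<'E'
import numpy as np, cv2
from rig import robot
def pts(name,depth):
    m=robot.camera_model(name); H,W=depth.shape
    K=np.array([[m['fx'],0,m['cx']],[0,m['fy'],m['cy']],[0,0,1.]])
    uv=np.stack(np.meshgrid(np.arange(W),np.arange(H)),-1).reshape(-1,1,2).astype(float)
    n=cv2.undistortPoints(uv,K,np.array([m['k1'],0,0,0.])).reshape(H,W,2)
    P=np.concatenate([n*depth[...,None],depth[...,None]],-1)
    return (P-np.array(m['t']))@np.array(m['R'])
E
python3 - <<'E'
from h import *
for n in('scene','top'):
    p,d=robot.camera(n); cv2.imwrite(f'pics/{n}0.png',p); np.savez(f'{n}0.npz',p=p,d=d)
    P=pts(n,d); hsv=cv2.cvtColor(p,cv2.COLOR_BGR2HSV)
    for c,(a,b) in dict(orange=(8,22),green=(45,85),blue=(98,125)).items():
        m=cv2.inRange(hsv,(a,110,60),(b,255,255))
        k,l,s,ce=cv2.connectedComponentsWithStats(m)
        for i in range(1,k):
            if s[i,4]>40: print(n,c,s[i],ce[i].round(1),np.median(P[(l==i)&(d>0)],0).round(3))
print(robot.get_obs())
E
```

```text
pics
scene orange [ 127   40   85   83 2186] [161.2  87.4] [0.943 1.283 0.073]
scene orange [  1 110  28  34 508] [ 13.8 125.6] [0.407 1.579 0.064]
scene orange [283 131  11  14 108] [287.8 137.5] [0.928 0.469 0.083]
scene orange [173 198  54  55 669] [197.3 222.2] [0.436 0.53  0.013]
scene orange [300 228  18  16 204] [308.4 235.8] [0.553 0.128 0.051]
scene orange [278 250  12  16 111] [284.4 257.9] [0.443 0.143 0.048]
scene orange [471 259  16   8  45] [479.  262.5] [ 0.782 -0.368 -0.001]
scene orange [354 274  20  18 207] [363.3 282.2] [ 0.495 -0.1    0.044]
scene orange [357 338  12   9  47] [361.5 341.8] [ 0.351 -0.172 -0.001]
scene orange [400 344  16  13  63] [407.1 350.4] [ 0.392 -0.282  0.001]
scene orange [430 356  12  10  53] [435.8 360.3] [ 0.405 -0.362 -0.001]
scene green [376 286  21  19 211] [386.1 294.5] [ 0.492 -0.174  0.043]
scene blue [125 127  16   9  58] [132.4 131.5] [0.692 1.164 0.007]
scene blue [424 218  26  12  80] [437.1 223.4] [ 0.863 -0.198  0.009]
scene blue [404 301  13  12 124] [410.2 306.5] [ 0.488 -0.247  0.049]
top orange [ 96 207  15   9  42] [103.
[... 494 characters left out ...]
1 -0.245  0.048]
{'time': 0.1, 'q': array([ 9.34491667e-01,  5.28366267e-01,  1.43374565e+00,  1.24320553e-05,
        1.18138457e+00, -1.78514144e-01]), 'joint_velocities': array([ 0.0013218 , -0.00151459, -0.00429412, -0.00066687,  0.00049948,
       -0.00068333]), 'joint_torque': array([-3.97137410e-04, -4.40988421e+01, -1.77149177e+01,  6.34846673e-02,
        5.34704095e-02, -3.90794980e-05]), 'position': array([0.27582249, 0.56013367, 0.22168281]), 'tool_rot': array([ 2.26903935e-01,  9.73916679e-01, -8.71727452e-04, -3.82458918e-04]), 'ft_force': array([-0.3259506 ,  0.25447532, -0.50550941]), 'moment': array([-0.04119562, -0.03950043,  0.00838709]), 'grip_width': 0.08696240021102175}
```

```bash
python3 - <<'E'
from h import *
z=np.load('top0.npz');P=pts('top',z['d'])
s=np.load('scene0.npz')
a=cv2.resize(z['p'][205:250,350:430],(800,450),interpolation=cv2.INTER_CUBIC)
cv2.imwrite('pics/topcrop.png',a)
hsv=cv2.cvtColor(z['p'],cv2.COLOR_BGR2HSV)
for c,(lo,hi) in dict(orange=(8,22),green=(45,85),blue=(98,125)).items():
    m=np.zeros((400,640),np.uint8); m[205:250,350:430]=cv2.inRange(hsv,(lo,110,60),(hi,255,255))[205:250,350:430]
    pt=cv2.findNonZero(m); r=cv2.minAreaRect(pt); print(c,r)
    h=cv2.fillConvexPoly(np.zeros_like(m),cv2.convexHull(pt),1)
    q=P[h>0]; print(' hull centroid',q.mean(0).round(4),'min',q.min(0).round(3),'max',q.max(0).round(3))
    w=(h>0)&(hsv[...,1]<90); 
    if w.any(): print(' dot',w.sum(),P[w].mean(0).round(4),np.argwhere(w).mean(0))
E
```

```text
orange ((388.5, 227.0), (44.0, 77.0), 90.0)
 hull centroid [ 0.5026 -0.1707  0.0291] min [ 0.423 -0.317 -0.011] max [0.586 0.084 1.455]
 dot 2084 [ 0.5191 -0.1744  0.0338] [222.33589251 389.74904031]
green ((389.0, 229.0), (16.0, 10.0), 90.0)
 hull centroid [ 0.495  -0.1696  0.0428] min [ 0.466 -0.189  0.025] max [ 0.524 -0.153  0.054]
 dot 6 [ 0.4764 -0.1688  0.0473] [234.16666667 389.16666667]
blue ((410.5, 230.0), (8.0, 9.0), 90.0)
 hull centroid [ 0.4907 -0.2446  0.0474] min [ 0.476 -0.264  0.034] max [ 0.505 -0.229  0.055]
 dot 1 [ 0.4838 -0.2293  0.0433] [232. 406.]
```

View pics/scene0.png

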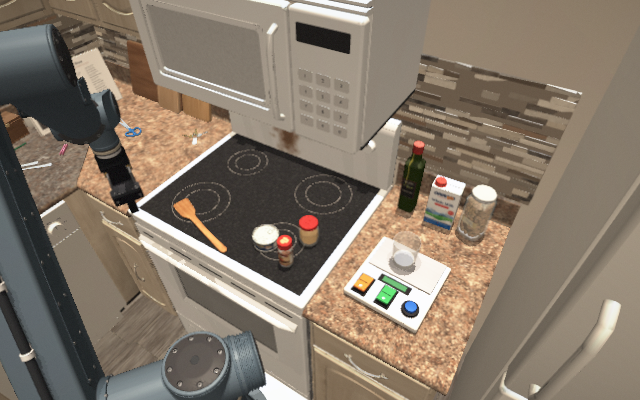

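View pics/topcrop.png

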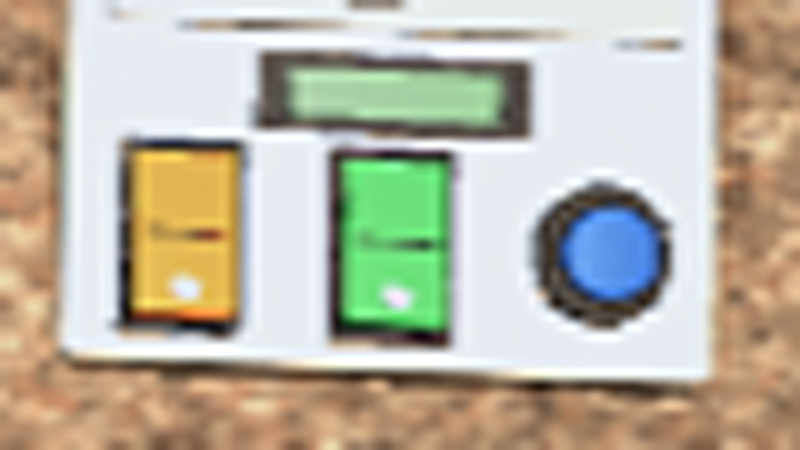

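{"op": "drive_tool", "data": {
  "series": [
    [0,-0.05,0,0,0,0,0],
    [0,-0.05,0,0,0,0,0],
    [0,-0.05,0,0,0,0,0],
    [0,-0.045,0,0,0,0,0],
    [0,0,0,0,0,-8,0]
  ]
}}

```text
time: 0.72
position: [0.1869, 0.3817, 0.2219]
tool_rot: [0.157, 0.988, -0.002, -0.001]
ft_force: [0.3, 0.7, 0.3]
grip_width: 0.0449
```

```bash
python3 - <<'E'
from h import *
z=np.load('scene0.npz');P=pts('scene',z['d'])
# microwave corner approx & tumbler
for uv in [(355,145),(362,150),(290,110),(400,62),(372,146)]: print(uv,P[uv[1],uv[0]].round(3))
for n in('scene','top'):
    z=np.load(n+'0.npz');P=pts(n,z['d']).reshape(-1,3)
    q=P[(P[:,2]>.06)&(P[:,2]<.16)&(P[:,0]>.48)&(P[:,0]<.72)&(P[:,1]<-.06)&(P[:,1]>-.35)]
    print(n,len(q),q.min(0),q.max(0),np.median(q,0)) if len(q) else 0
E
```

```text
(355, 145) [0.605 0.011 0.423]
(362, 150) [0.933 0.14  0.146]
(290, 110) [0.602 0.205 0.465]
(400, 62) [0.836 0.006 0.552]
(372, 146) [0.911 0.093 0.196]
scene 758 [ 0.59064858 -0.20288057  0.06000498] [ 0.67550197 -0.12320344  0.131106  ] [ 0.64628072 -0.16278115  0.09868844]
top 238 [ 0.59448616 -0.1998228   0.06087824] [ 0.67415051 -0.12409876  0.13604958] [ 0.64682947 -0.17623992  0.10007541]
```

{"op": "drive_tool", "data": {
  "series": [
    [0,0,0,0,0,-7.5,0],
    [0,0,0,0,0,-7.6,0],
    [-0.058,-0.054,0,0,0,0,0],
    [-0.056,-0.054,0,0,0,0,0],
    [-0.05,-0.054,0,0,0,0,0]
  ]
}}

```text
time: 1.35
position: [0.317, 0.2457, 0.2226]
tool_rot: [0.027, 1.0, 0.0, 0.0]
ft_force: [1.3, 0.1, 0.2]
grip_width: 0.0014
```

{"op": "drive_tool", "data": {
  "series": [
    [-0.025,-0.06,0,0,0,0,0],
    [-0.025,-0.06,0,0,0,0,0],
    [-0.02,-0.06,0,0,0,0,0],
    [-0.01,-0.06,0,0,0,0,0],
    [0,0,0,0,0,0,0]
  ]
}}

```text
time: 1.98
position: [0.382, 0.0039, 0.2226]
tool_rot: [0.032, 0.999, -0.001, 0.001]
ft_force: [-0.6, 0.8, -0.4]
grip_width: 0.0002
```

{"op": "drive_tool", "data": {
  "series": [
    [0,-0.05,0,0,0,0,0],
    [0,-0.05,0,0,0,0,0],
    [0,-0.05,0,0,0,0,0],
    [0,0,0,0,0,0,0],
    [0,0,0,0,0,0,0]
  ]
}}

```text
time: 2.6
position: [0.3719, -0.1398, 0.2222]
tool_rot: [0.027, 1.0, 0.001, -0.001]
ft_force: [-0.6, 0.8, -0.1]
grip_width: 0.0007
```

{"op": "drive_tool", "data": {
  "series": [
    [-0.052,-0.012,0,0,0,0,0],
    [-0.052,-0.012,0,0,0,0,0],
    [0,0,0.06,0,0,0,0],
    [0,0,0.06,0,0,0,0],
    [0,0,0,0,0,0,0]
  ]
}}

```text
time: 3.22
position: [0.4713, -0.1664, 0.0982]
tool_rot: [0.026, 1.0, 0.004, -0.006]
ft_force: [-0.2, 0.8, 1.2]
grip_width: 0.0003
```

```bash
python3 - <<'E'
from h import *
o=robot.get_obs(); print(o['position'],o['time'],o['ft_force'])
p,d=robot.camera('scene'); q,_=robot.camera('top')
a=cv2.resize(p[220:340,320:480],(640,480),interpolation=cv2.INTER_CUBIC)
cv2.imwrite('pics/s1.png',a)
P=pts('scene',d); hsv=cv2.cvtColor(p,cv2.COLOR_BGR2HSV)
# dot in scene0 view
z=np.load('scene0.npz');p0=z['p'];P0=pts('scene',z['d']);h0=cv2.cvtColor(p0,cv2.COLOR_BGR2HSV)
for c,(u,v,w,h) in dict(orange=(354,274,20,18),green=(376,286,21,19)).items():
    lo,hi=((8,22) if c=='orange' else (45,85))
    m=np.zeros((400,640),np.uint8);sl=np.s_[v:v+h,u:u+w];m[sl]=cv2.inRange(h0,(lo,110,60),(hi,255,255))[sl]
    f=cv2.fillConvexPoly(np.zeros_like(m),cv2.convexHull(cv2.findNonZero(m)),1)
    k=(f>0)&(h0[...,1]<100)&(h0[...,2]>170); print(c,k.sum(),P0[k].mean(0).round(4),np.argwhere(k).mean(0), 'centre',P0[f>0].mean(0).round(4))
E
```

```text
[ 0.47131766 -0.1664301   0.09820973] 3.225 [-0.2400954   0.80067251  1.23168935]
orange 17 [ 0.492  -0.0929  0.0444] [282.         360.88235294] centre [ 0.4959 -0.0987  0.0425]
green 14 [ 0.49   -0.1696  0.0437] [294.5        384.57142857] centre [ 0.4865 -0.1745  0.0513]
```

View pics/s1.png

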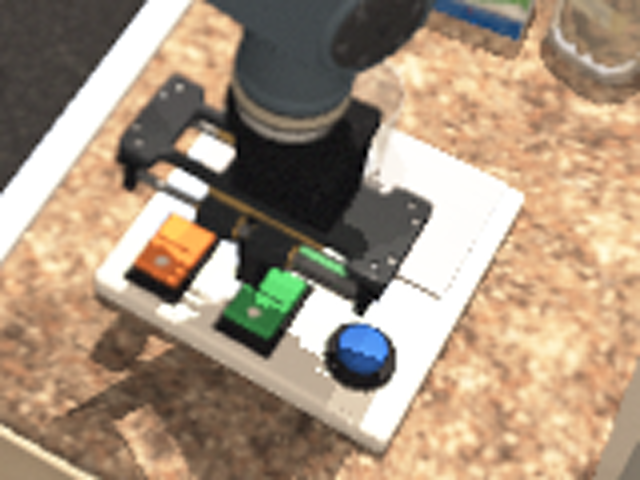

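```bash
cat >> h.py <<'E'
def ray(name,u,v,zz):
    m=robot.camera_model(name)
    K=np.array([[m['fx'],0,m['cx']],[0,m['fy'],m['cy']],[0,0,1.]])
    n=cv2.undistortPoints(np.array([[[u,v]]],float),K,np.array([m['k1'],0,0,0.]))[0,0]
    R=np.array(m['R']);t=np.array(m['t']);c=-R.T@t;r=R.T@np.array([*n,1])
    return (c+r*(zz-c[2])/r[2]).round(4)
E
python3 - <<'E'
from h import *
print('green',ray('scene',383.0,297.7,.047),ray('top',350+397/10-.5,205+298/10-.5,.047))
print('orange',ray('scene',360.2,285.2,.047),ray('top',350+185/10-.5,205+287/10-.5,.047))
print('blue',ray('scene',410.2,306.5,.047),ray('top',410.6,229.9,.047))
E
```

```text
green [ 0.4757 -0.1709  0.047 ] [ 0.4759 -0.169   0.047 ]
orange [ 0.4793 -0.097   0.047 ] [ 0.4803 -0.0943  0.047 ]
blue [ 0.4893 -0.247   0.047 ] [ 0.4909 -0.245   0.047 ]
```

{"op": "drive_tool", "data": {
  "series": [
    [-0.003,-0.0035,0.02,0,0,0,0],
    [0,0,0.018,0,0,0,0],
    [0,0,0.0,0,0,0,0],
    [0,0,0,0,0,0,0]
  ]
}}

```text
time: 3.82
position: [0.4793, -0.1754, 0.0671]
tool_rot: [0.027, 1.0, -0.001, 0.002]
ft_force: [-0.2, -0.4, 0.8]
grip_width: 0.0006
```

{"op": "drive_tool", "data": {
  "series": [
    [0,0,0.005,0,0,0,0],
    [0,0,0.004,0,0,0,0],
    [0,0,0.004,0,0,0,0],
    [0,0,0,0,0,0,0]
  ]
}}

```text
time: 4.32
position: [0.4775, -0.1747, 0.051]
tool_rot: [0.027, 1.0, 0.0, -0.001]
ft_force: [-0.6, -0.0, -0.3]
grip_width: 0.0002
```

{"op": "drive_tool", "data": {
  "series": [
    [0.0038,0.0048,-0.002,0,0,0,0],
    [0,0,0,0,0,0,0],
    [0,0,0,0,0,0,0]
  ]
}}

```text
time: 4.7
position: [0.4744, -0.1698, 0.0537]
tool_rot: [0.027, 1.0, -0.0, 0.0]
ft_force: [0.1, -0.1, -1.1]
grip_width: 0.0005
```

{"op": "drive_tool", "data": {
  "series": [
    [0,0,0.003,0,0,0,0],
    [0,0,0.003,0,0,0,0],
    [0,0,0.003,0,0,0,0],
    [0,0,0,0,0,0,0]
  ]
}}

```text
time: 5.2
position: [0.4741, -0.1698, 0.0443]
tool_rot: [0.027, 1.0, 0.0, -0.0]
ft_force: [0.2, 0.1, 0.3]
grip_width: 0.0004
```

{"op": "drive_tool", "data": {
  "series": [
    [0,0,0.002,0,0,0,0],
    [0,0,0.002,0,0,0,0],
    [0,0,0,0,0,0,0]
  ]
}}

```text
time: 5.58
position: [0.4741, -0.1698, 0.0418]
tool_rot: [0.027, 1.0, -0.0, 0.0]
ft_force: [-3.8, -0.3, 14.1]
grip_width: 0.0002
```

{"op": "drive_tool", "data": {
  "series": [
    [0,0,0.002,0,0,0,0],
    [0,0,0,0,0,0,0]
  ]
}}

```text
time: 5.82
position: [0.4742, -0.1698, 0.0414]
tool_rot: [0.027, 1.0, -0.0, 0.0]
ft_force: [-6.9, 1.2, 27.5]
grip_width: 0.0002
```

{"op": "drive_tool", "data": {
  "series": [
    [0,0,0.002,0,0,0,0],
    [0,0,0,0,0,0,0]
  ]
}}

```text
time: 6.08
position: [0.4742, -0.1698, 0.0411]
tool_rot: [0.027, 1.0, -0.001, 0.001]
ft_force: [-9.1, 3.2, 42.5]
grip_width: 0.0007
```

{"op": "drive_tool", "data": {
  "series": [
    [0,0,-0.02,0,0,0,0],
    [0,0,-0.03,0,0,0,0],
    [0,0,-0.04,0,0,0,0],
    [0,0,0,0,0,0,0]
  ]
}}

```text
time: 6.58
position: [0.4767, -0.171, 0.129]
tool_rot: [0.027, 1.0, -0.002, 0.003]
ft_force: [-0.2, 1.2, -1.0]
grip_width: 0.0003
```

```bash
python3 - <<'E'
from h import *
print(robot.get_obs()['position'])
p,d=robot.camera('scene')
cv2.imwrite('pics/s2.png',cv2.resize(p[260:320,340:420],(800,600),interpolation=cv2.INTER_CUBIC))
E
```

```text
[ 0.4767214  -0.17099999  0.12904028]
```

View pics/s2.png

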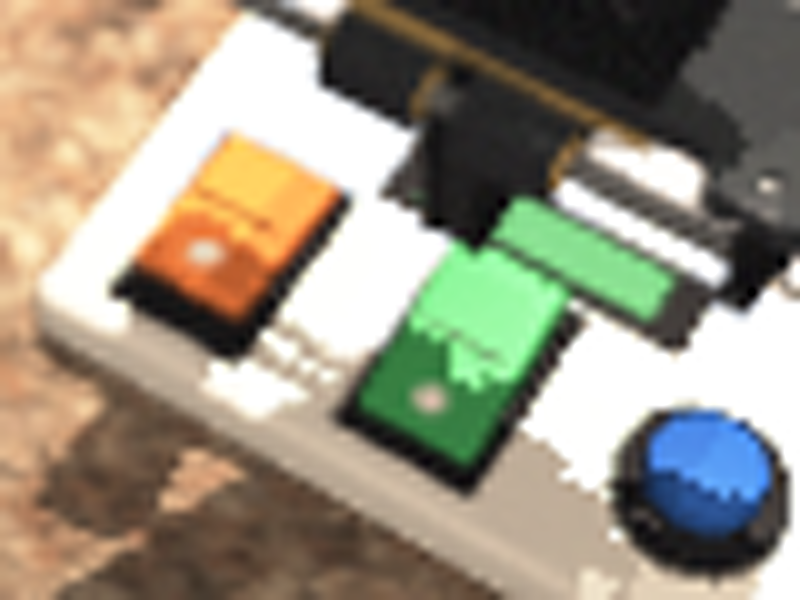

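{"op": "drive_tool", "data": {
  "series": [
    [0.0015,0.038,0,0,0,0,0],
    [0.0015,0.0375,0,0,0,0,0],
    [0,0,0.035,0,0,0,0],
    [0,0,0.03,0,0,0,0],
    [0,0,0,0,0,0,0]
  ]
}}

```text
time: 7.25
position: [0.4732, -0.0931, 0.0588]
tool_rot: [0.027, 1.0, 0.001, -0.003]
ft_force: [0.3, 1.2, 0.0]
grip_width: 0.0006
```

{"op": "drive_tool", "data": {
  "series": [
    [0,0,0,0,0,0,0],
    [0,0,0,0,0,0,0]
  ]
}}

```text
time: 7.5
position: [0.4761, -0.0947, 0.0623]
tool_rot: [0.027, 1.0, -0.0, 0.001]
ft_force: [0.2, -0.0, -1.2]
grip_width: 0.0005
```

Within tolerance; nudge and press.

{"op": "drive_tool", "data": {
  "series": [
    [-0.002,-0.001,0.008,0,0,0,0],
    [0,0,0.004,0,0,0,0],
    [0,0,0.004,0,0,0,0],
    [0,0,0.002,0,0,0,0],
    [0,0,0,0,0,0,0]
  ]
}}

```text
time: 8.12
position: [0.4771, -0.0953, 0.0434]
tool_rot: [0.027, 1.0, 0.0, -0.0]
ft_force: [-0.6, 0.2, 1.1]
grip_width: 0.0003
```

{"op": "drive_tool", "data": {
  "series": [
    [0,0,0.002,0,0,0,0],
    [0,0,0.002,0,0,0,0],
    [0,0,0,0,0,0,0]
  ]
}}

```text
time: 8.5
position: [0.477, -0.0952, 0.0414]
tool_rot: [0.027, 1.0, -0.0, 0.0]
ft_force: [-6.0, 0.2, 20.5]
grip_width: 0.0002
```

{"op": "drive_tool", "data": {
  "series": [
    [0,0,0.002,0,0,0,0],
    [0,0,0.001,0,0,0,0],
    [0,0,0,0,0,0,0]
  ]
}}

```text
time: 8.88
position: [0.4771, -0.0953, 0.0409]
tool_rot: [0.027, 1.0, -0.001, 0.001]
ft_force: [-9.8, 0.6, 42.6]
grip_width: 0.0005
```

{"op": "drive_tool", "data": {
  "series": [
    [0,0,-0.02,0,0,0,0],
    [0,0,-0.03,0,0,0,0],
    [0,0,-0.04,0,0,0,0],
    [0,0,0,0,0,0,0]
  ]
}}

```text
time: 9.38
position: [0.48, -0.0961, 0.129]
tool_rot: [0.027, 1.0, -0.001, 0.004]
ft_force: [0.4, 0.4, -0.2]
grip_width: 0.0004
```

```bash
python3 - <<'E'
from h import *
print(robot.get_obs()['position'])
p,d=robot.camera('scene')
cv2.imwrite('pics/s3.png',cv2.resize(p[260:320,340:420],(800,600),interpolation=cv2.INTER_CUBIC))
E
```

```text
[ 0.47998018 -0.09612679  0.12899566]
```

View pics/s3.png

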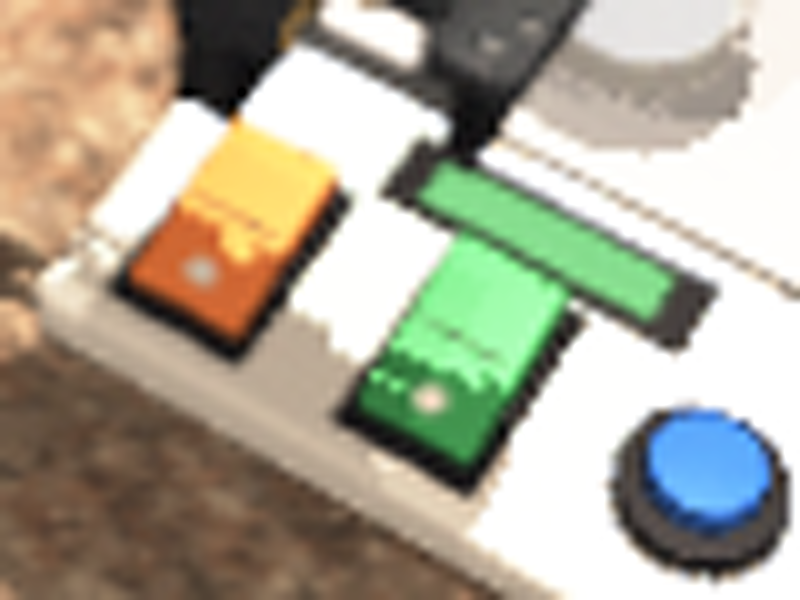

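{"op": "drive_tool", "data": {
  "series": [
    [-0.006,-0.05,0,0,0,0,0],
    [-0.006,-0.05,0,0,0,0,0],
    [-0.006,-0.05,0,0,0,0,0],
    [0,0,0.035,0,0,0,0],
    [0,0,0.03,0,0,0,0]
  ]
}}

```text
time: 10.05
position: [0.4865, -0.2465, 0.0591]
tool_rot: [0.028, 1.0, 0.001, -0.001]
ft_force: [0.6, 0.0, -0.0]
grip_width: 0.0004
```

{"op": "drive_tool", "data": {
  "series": [
    [0,0,0,0,0,0,0],
    [0,0,0,0,0,0,0],
    [0,0,0,0,0,0,0]
  ]
}}

```text
time: 10.42
position: [0.4879, -0.2464, 0.0625]
tool_rot: [0.027, 1.0, -0.001, 0.001]
ft_force: [0.5, 0.1, 0.4]
grip_width: 0.0004
```

{"op": "drive_tool", "data": {
  "series": [
    [-0.001,0,0.008,0,0,0,0],
    [0,0,0.005,0,0,0,0],
    [0,0,0.004,0,0,0,0],
    [0,0,0,0,0,0,0]
  ]
}}

```text
time: 10.92
position: [0.4886, -0.2464, 0.0447]
tool_rot: [0.027, 1.0, -0.0, 0.0]
ft_force: [0.4, 0.5, 4.2]
grip_width: 0.0003
```

{"op": "drive_tool", "data": {
  "series": [
    [0,0,0.002,0,0,0,0],
    [0,0,0.002,0,0,0,0],
    [0,0,0,0,0,0,0]
  ]
}}

```text
time: 11.3
position: [0.4887, -0.2464, 0.044]
tool_rot: [0.027, 1.0, -0.001, 0.001]
ft_force: [-2.8, 3.8, 25.9]
grip_width: 0.0003
```

Hard stop, 26 N: hold for over a second, then rise.

{"op": "drive_tool", "data": {
  "series": [
    [0,0,0,0,0,0,0],
    [0,0,0,0,0,0,0],
    [0,0,0,0,0,0,0],
    [0,0,0,0,0,0,0],
    [0,0,0,0,0,0,0]
  ]
}}

```text
time: 11.92
position: [0.4887, -0.2464, 0.0439]
tool_rot: [0.027, 1.0, -0.001, 0.001]
ft_force: [-2.8, 3.6, 25.3]
grip_width: 0.0005
```

{"op": "drive_tool", "data": {
  "series": [
    [0,0,0,0,0,0,0],
    [0,0,0,0,0,0,0],
    [0,0,0,0,0,0,0],
    [0,0,0,0,0,0,0],
    [0,0,0,0,0,0,0]
  ]
}}

```text
time: 12.55
position: [0.4887, -0.2464, 0.044]
tool_rot: [0.027, 1.0, -0.001, 0.001]
ft_force: [-3.0, 2.8, 26.3]
grip_width: 0.0009
```

{"op": "drive_tool", "data": {
  "series": [
    [0,0,0,0,0,0,0],
    [0,0,0,0,0,0,0],
    [0,0,0,0,0,0,0]
  ]
}}

```text
time: 12.92
position: [0.4887, -0.2464, 0.0439]
tool_rot: [0.027, 1.0, -0.001, 0.001]
ft_force: [-2.8, 3.1, 26.9]
grip_width: 0.0008
```

{"op": "drive_tool", "data": {
  "series": [
    [0,0,-0.02,0,0,0,0],
    [0,0,-0.04,0,0,0,0],
    [0,0,-0.05,0,0,0,0],
    [0.05,0,0,0,0,0,0],
    [0,0,0,0,0,0,0]
  ]
}}

```text
time: 13.55
position: [0.4344, -0.2414, 0.1504]
tool_rot: [0.028, 1.0, 0.002, -0.002]
ft_force: [0.3, 1.0, 0.2]
grip_width: 0.0003
```

```bash
python3 - <<'E'
from h import *
print(robot.get_obs()['position'])
p,d=robot.camera('scene')
cv2.imwrite('pics/s4.png',cv2.resize(p[220:320,330:464],(800,597),interpolation=cv2.INTER_CUBIC))
P=pts('scene',d); hsv=cv2.cvtColor(p,cv2.COLOR_BGR2HSV)
m=cv2.inRange(hsv,(98,110,60),(125,255,255));m[:290]=0;m[:,:395]=0;m[:,430:]=0
print('blue n',(m>0).sum(),np.median(P[m>0],0))
E
```

```text
[ 0.43436054 -0.24138593  0.15040519]
blue n 117 [ 0.48569622 -0.24944522  0.04849701]
```

View pics/s4.png

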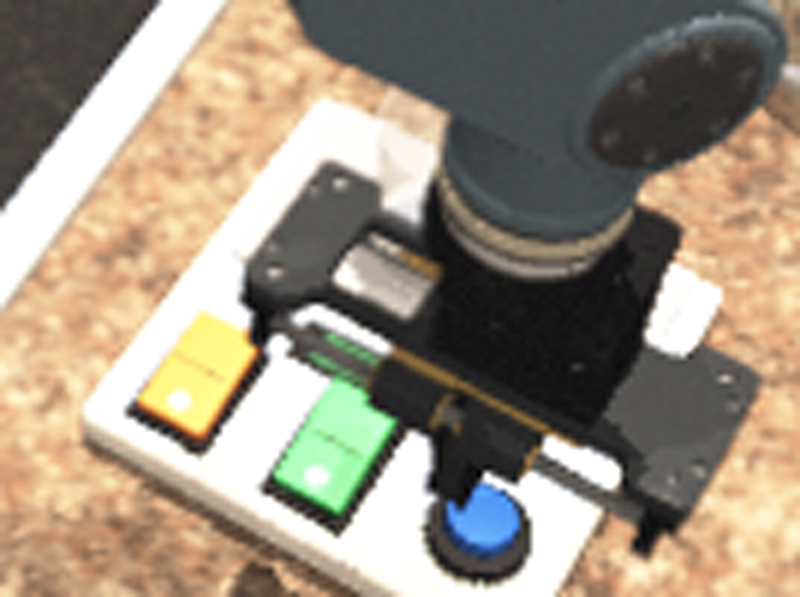

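```bash
python3 -c "
from rig import robot
print(robot.hand_in())"
```

```text
the job is handed in; nothing more can be done
None
```

I pressed the green power rocker over, then the orange unit rocker, then held the blue tare button down. I let the button up, lifted clear and handed the job in at about 13.6 s. No verdict was reported.

- **Rockers:** each came to a hard stop with the fingertips at about z = 0.041 m and 42 N. In the last picture both dotted ends lie flush in their frames. I judged the angles from that stop and the pictures, as I had no direct reading of them.
- **Tare button:** it was held against its stop at about 26 N for over 1.6 s. Afterwards its top measured about 48 mm up, the same as at the start, so it is up again.
- **Glass and other things:** the gripper stayed clear of the glass, and I saw no unexpected forces. The arm partly hid the glass in the last picture, so I did not re-measure its position, and I did not re-measure the things on the stove either.

No check failed. The two cameras disagreed by up to about 3 mm on where the controls were, which did not affect the presses.

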